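# Load a filter box and clip its cover shut

### The arm

A 6-joint arm with a two-finger parallel gripper is mounted at the origin on the work surface. World frame = base frame: x ahead of the robot, y to its left, z up, the work surface at z = 0. Lengths are in m, angles in degrees, forces in N, time in s.
With the tool pointing down it reaches from about 0.35 to 0.875 m from the base axis. Payload 4.2 kg.
Tool frame: the origin (TCP) lies between the finger pads; the fingertips stand 14 mm ahead of it and the grasp point (between the pads) lies 5 mm behind it (r.tcp_to_tips is the distance from the TCP to the fingertips, in m); y points along the fingers, x is the direction in which the jaws open and shut, and the axes are right-handed (so a half turn about y gives the same grasp; the last joint's range is limited). The gripper opens to 87 mm and grips with 3 to 60 N. Pads are 19 mm wide; open, the fingers measure 117 mm over their backs; the gripper's body (75 mm by 190 mm) begins 51 mm behind the grasp point.
Start: joints at [-54.74, 22.042, 0.453, 0, -68.411, -14.817], TCP at [0.218, -0.586, 0.237] pointing down, gripper open.
Joint ranges: [-179.83, 179.83], [-69.29, 118.12], [-61.27, 80.66], [-181.25, 117.63], [-171.15, -9.14], [-177.46, 177.46]. Speed limits (degrees/s): [159.86, 159.86, 180, 180, 180, 180].

### API

Orientations are given as a 3x3 rotation matrix whose columns are the frame's x, y, z axes.
In Python, from station import sense, optics, ticket, r gives the robot as it stands.
- The arm moves only by the tool carry_out, never from a script. Its argument "steps" is a list that holds one entry, the list of rows, each a list of 6 numbers: the shift along the world's x, y, z in cm, then the turn, a rotation vector about the world's x, y, z in rad. A call has 1 to 20 rows; each row is the pose to reach, as a shift and turn from the pose commanded when the call began; what a row does not reach only later rows make up. A row lasts 1/8 s, in which the tool goes at most 62.5 mm and 10.7 degrees, less where a joint would pass 70% of its speed; a pose out of reach is approached as far as the arm can. A call with a gripper value outside its range is refused whole. "fingers" is the closure in counts, from 0 (fully open) to 255 (shut), set as the call begins (left out, the last holds). The fingers move at their own pace and stop on an object; the grip force is fixed at half the most. Time passes only in rows, so rows that repeat a pose let the fingers close. It gives the time, the measured TCP pose, the force and the opening at its end, in the units of the state.
- sense(): the state, without advancing time (a new reading comes with each control period).
- optics.capture(name): name is "scene" or "top"; returns a dict with "image" (480x640x3 uint8, red, green, blue), "fov_y" (degrees; the focal length in pixels is half the picture's height over the tangent of half this angle, whatever the lens; pixels are square), "cx", "cy" (the principal point, pixels), "rvec" (rotation vector, rad) and "tvec" (3), from world to camera coordinates, as OpenCV has them. Camera axes: x right, y down, z forward; pixel columns grow to the right and rows downward; lengths in m; the calibration is good to about 2 mm. A picture is of the moment at which its call begins. There is no depth.
- ticket.finish_job(): hands the job in, once; it reports no verdict.
The state is a dict: "time_s": time; "joints": joint angles; "joint_velocities": joint speeds; "effort": joint torques, N m; "tcp_pos": TCP position; "ee_rot": TCP orientation; "wrist_force": force on the tool from outside, world axes, zero at the start; "moment": the same for the moment, N m; "gripper_width": opening from 0.0 (shut) to 1.0 (fully open).
Only numpy, scipy, OpenCV 4.12 (cv2) and the standard library are available. Lean on these libraries where they do the work, as an engineer would, in place of code of your own. Each camera call takes 0.05 s, during which the arm holds its last target.

### The job

Lay the orange filter cartridge flat on the floor of the green filter box, then take the red cover off its sloping stand, set it level on the box and press it straight down until it is fully home and both black clip arms have snapped under the rim. Let go of everything, and leave the other things on the bench where they are.

Things in the scene. Friction and masses are not known exactly. Their poses are not given: they have to be found in the camera images.
- housing: Green open-topped filter box, bolted to the bench. Origin: centre of its underside; x along its 138 mm length, y across its 98 mm width, z up. 70 mm tall; inside 130 x 90 mm, walls 4 mm, floor 6 mm up. Outside, a bare metal rim stands 4 mm proud, 46 to 54 mm above the bench (106 mm over it across y). A pipe stub, 32 mm diameter, sticks 35 mm out of its +x end, axis 26 mm up.
- housing_mouth (a point): Centre of the box's open top, 70 mm above the bench, axes as the box. The seated cover's underside lies here.
- filter_centre (a point): Centre of the loose orange filter with white pleats, 29 mm above its underside. 118 mm along its x, 78 along y, 26 thick; on top a grip fin along x: 60 long, 12 thick (across y), 26 to 58 mm above the underside. 160 g. Lies flat on the bench, fin up. Goes in with its x along the box's x (either way round), 6 mm free all round; its centre is then 35 mm above the bench. Open fingers only a little inside.
- cover_grip (a point): Mid-height of the loose red cover's black grip fin, 24 mm above the underside of its plate (160 mm along x, 116 along y, 6 thick; z its normal). Fin along x, central: 70 long, 12 thick (across y), 6 to 42 mm above that underside. 245 g. Starts on the stand, sloping 30 degrees: top faces up and to the stand's -x, +x end uphill; lift it 50 mm along its own z to clear. Snapped home, this point is 94 mm above the bench.
- cover_under (a point): Centre of the underside of the cover plate, axes as the cover. It fits with its x along the box's x, either way round. Two end lips below the plate, 12 mm deep and 147 mm apart inside, go outside the box's ends. Two sprung clip arms hang from the middle of the long sides, 40 mm wide, to 40 mm below the plate; about 10 to 20 N in all, straight down at the middle, takes the plate the last 20 mm home.
- clip_left_nose (a point): Catching edge of the clip arm on the cover's +y side, 25 mm below the plate's underside; lies 45 mm above the bench, under the rim, when snapped.
- clip_right_nose (a point): The same on the cover's -y side.
- clip_left (a joint): Hinge of the +y clip arm, rad: 0 at rest and when snapped, grows as the arm is spread outward (about 0.15 while passing over the rim). Sprung.
- clip_right (a joint): The same for the -y clip arm.
- stand: Wooden stand, fixed. Origin under its centre, on the bench; x points uphill. It carries a plywood slab 140 mm along the slope and 84 mm wide, leaning 30 degrees and facing -x and up, its top centre 78 mm above the origin, its upper end 113 mm above the bench.
- wrench: Bystander, to be left alone: steel spanner, 190 mm, lying between the work places.
- socket: Bystander, to be left alone: upright steel deep socket, 32 mm diameter, 75 mm tall; origin under its centre.
- tin: Bystander, to be left alone: open metal cup, 62 mm across, 60 mm tall; origin under its centre.
- spray_can: Bystander, to be left alone: upright spray can, yellow label, red cap, 64 mm diameter, 190 mm tall.
- red_bottle: Bystander, to be left alone: upright red bottle, 48 mm diameter, 130 mm tall.
- screwdriver: Bystander, to be left alone: screwdriver with blue handle, 200 mm, lying at the left.
There are look-alikes about, which are no part of the job. What is shaped like the part that bears cover_grip but blue or pink is not meant. What is shaped like the housing but yellow is not meant.

How it is judged:
By the outcome, as a careful person would: the job done as asked, in the order asked, and still so for the second after the job is handed in, with the robot touching nothing.
It also fails if it takes over 67 s, if anything falls off the work surface, if the arm or the gripper's body presses on something with over 40 N, if the wrist force passes 120 N, or if a joint passes its speed limit or range.

## Working session

There is one attempt and no reset: what is moved stays moved. The work goes in short steps, Python scripts to look and compute and a tool call to move; the robot and the scene stay as the last step left them, time stands still between calls to the robot, and variables do not carry over. Pictures are saved under pics/ and viewed, and the job is handed in when it is done.

Besides the shell and the picture viewer there is one more tool, called after "Emit:" by a JSON object that holds its "api" and its "payload", one argument or row to a line. carry_out: Moves the arm, as the interface text tells. Its arguments: {"type":"object","properties":{"steps":{"type":"array","items":{"type":"array","items":{"type":"array","items":{"type":"number"}}}},"fingers":{"type":"number"}},"required":["steps"]}

```bash
ls; mkdir -p pics; cat > h.py <<'E'
import numpy as np, cv2
from station import sense, optics, ticket, r
def cap(n,fn=None):
    c=optics.capture(n)
    if fn: cv2.imwrite('pics/'+fn,c['image'][:,:,::-1])
    return c
def K(c):
    f=240/np.tan(np.radians(c['fov_y']/2)); return np.array([[f,0,c['cx']],[0,f,c['cy']],[0,0,1.]])
def RT(c):
    return cv2.Rodrigues(np.array(c['rvec'],float))[0], np.array(c['tvec'],float).reshape(3)
def ray(c,p):
    R,t=RT(c); d=R.T@np.linalg.inv(K(c))@np.array([p[0],p[1],1.]); return -R.T@t, d/np.linalg.norm(d)
def onz(c,p,z):
    o,d=ray(c,p); return o+d*(z-o[2])/d[2]
def proj(c,P):
    R,t=RT(c); q=K(c)@(R@np.asarray(P,float)+t); return q[:2]/q[2]
def tri(c1,p1,c2,p2):
    o1,d1=ray(c1,p1);o2,d2=ray(c2,p2)
    s=np.linalg.lstsq(np.c_[d1,-d2],o2-o1,rcond=None)[0]
    a=o1+d1*s[0];b=o2+d2*s[1]; return (a+b)/2,np.linalg.norm(a-b)
E
python3 - <<'E'
from h import *
np.set_printoptions(precision=3,suppress=True)
for n in('scene','top'):
    c=cap(n,n+'0.png'); print(n,c['fov_y'],c['cx'],c['cy'],ray(c,(320,240)))
s=sense(); print(s)
print(r.tcp_to_tips)
E
```

```text
pics
scene 46.500561776545005 318.84986733177095 242.99588310426054 (array([ 1.419, -0.507,  0.818]), array([-0.688,  0.444, -0.574]))
top 47.455166670792444 312.6500486575027 250.36881043048518 (array([0.218, 0.062, 1.512]), array([ 0.247, -0.   , -0.969]))
{'time_s': 0.1, 'joints': array([-54.739,  22.088,   0.388,  -0.024, -68.414, -14.816]), 'joint_velocities': array([ 0.076, -0.181,  0.114,  0.113,  0.031,  0.06 ]), 'effort': array([ -0.001, -39.169,  18.793,   4.232,   0.013,  -0.   ]), 'tcp_pos': array([ 0.218, -0.585,  0.236]), 'ee_rot': array([[-0.349, -0.001, -0.937],
       [ 0.937,  0.002, -0.349],
       [ 0.002, -1.   ,  0.   ]]), 'wrist_force': array([-0.49 , -0.286, -1.389]), 'moment': array([-0.021,  0.004, -0.06 ]), 'gripper_width': 0.9983676377540274}
0.014
```

View pics/scene0.png

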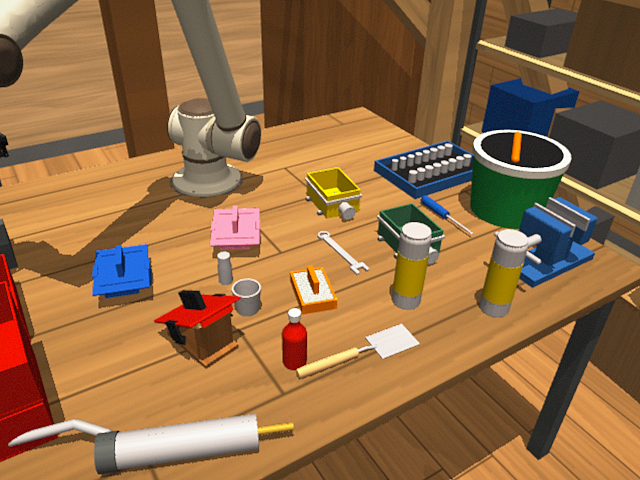

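View pics/top0.png

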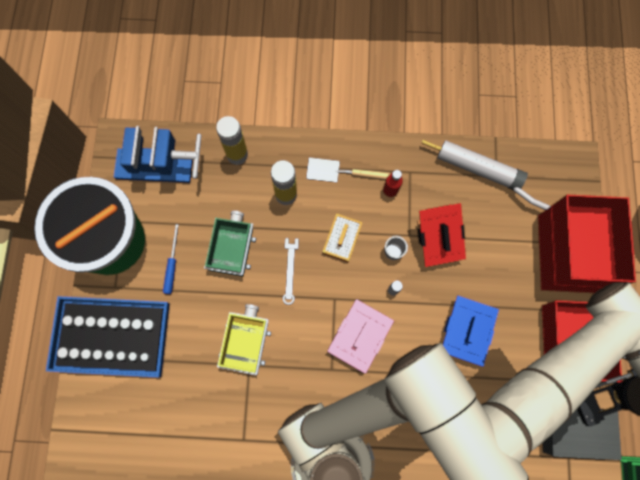

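Scene picture: the orange filter is at about (314,288), the green box at (410,230), partly behind a spray can, and the red cover on its wooden stand at (198,315). In the top picture they are at (342,238), (230,246) and (442,236).

Candidates (top view):
- **Covers:** red (442,236), blue (470,330) and pink (361,335). Only the red one, on the sloping stand, fits.
- **Boxes:** green (230,246) and yellow (243,342). The green one fits.

I'll confirm these in enlarged crops.

```bash
python3 - <<'E'
import cv2,numpy as np
t=cv2.imread('pics/top0.png'); s=cv2.imread('pics/scene0.png')
a=cv2.resize(t[195:285,195:275],None,fx=5,fy=5,interpolation=cv2.INTER_CUBIC)
b=cv2.resize(t[195:285,405:475],None,fx=5,fy=5,interpolation=cv2.INTER_CUBIC)
cv2.imwrite('pics/crop_top.png',np.hstack([a,b]))
c=cv2.resize(s[195:375,150:350],None,fx=4,fy=3.3,interpolation=cv2.INTER_CUBIC)
c=cv2.resize(s[200:375,145:345],None,fx=3.4,fy=3.4,interpolation=cv2.INTER_CUBIC)
cv2.imwrite('pics/crop_sc.png',c)
cv2.imwrite('pics/crop_sc2.png',cv2.resize(s[190:270,360:460],None,fx=6,fy=6,interpolation=cv2.INTER_CUBIC))
cv2.imwrite('pics/crop_topf.png',cv2.resize(t[205:270,315:370],None,fx=8,fy=8,interpolation=cv2.INTER_CUBIC))
E
```

```text
(no output)
```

View pics/crop_top.png

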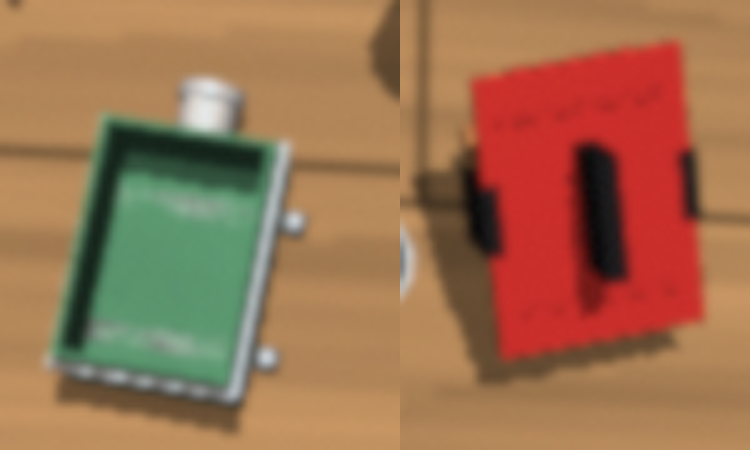

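View pics/crop_sc.png

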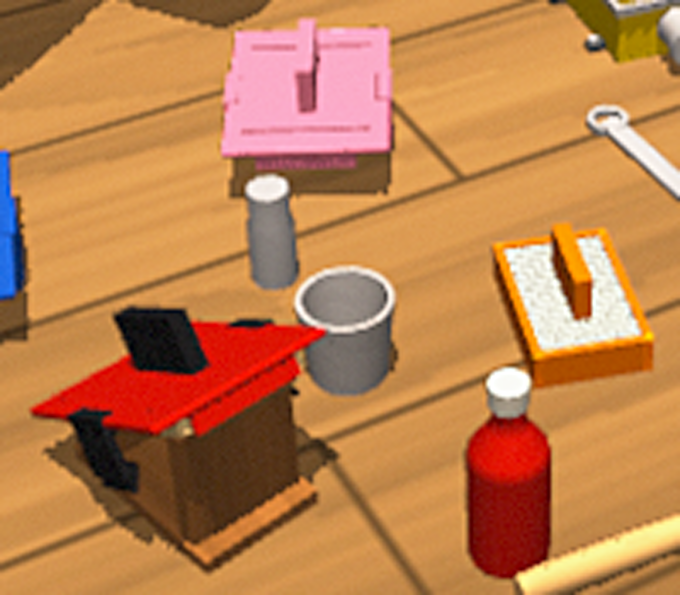

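View pics/crop_sc2.png

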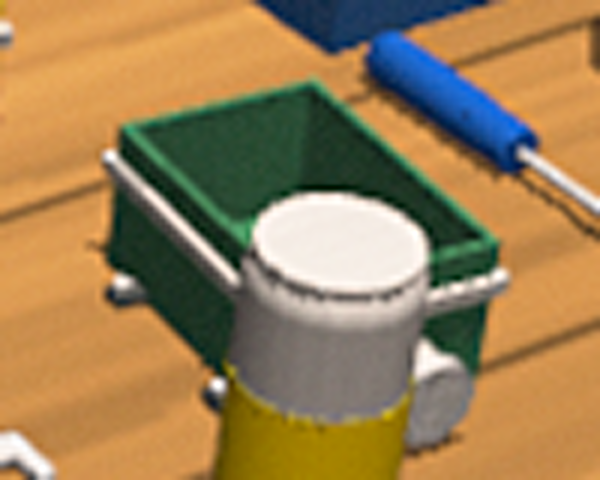

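View pics/crop_topf.png

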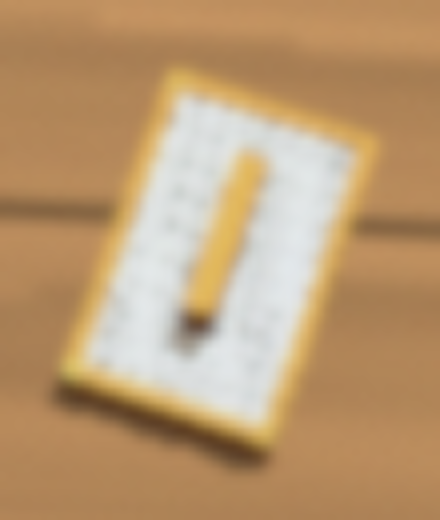

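The crops confirm all three: the red cover lies on the wooden stand with its clip arms hanging. The green box has its pipe stub towards image-up (+x), and the filter lies fin up. Next I'll measure outlines by colour mask.

```bash
cat > m1.py <<'E'
from h import *
np.set_printoptions(precision=4,suppress=True)
import sys
def up(img,x0,y0,x1,y1,f=8):
    return cv2.resize(img[y0:y1,x0:x1],None,fx=f,fy=f,interpolation=cv2.INTER_CUBIC)
def topix(p,x0,y0,f=8): p=np.asarray(p,float); return (p+.5)/f-.5+np.array([x0,y0])
def poly(mask,eps=10):
    cs,_=cv2.findContours(mask,cv2.RETR_EXTERNAL,cv2.CHAIN_APPROX_NONE); k=max(cs,key=cv2.contourArea)
    hull=cv2.convexHull(k); return k,cv2.approxPolyDP(hull,eps,True)[:,0]
def hsv(im): return cv2.cvtColor(im,cv2.COLOR_RGB2HSV)
E
python3 - <<'E'
from m1 import *
T=cap('top');S=cap('scene')
def do(c,box,lo,hi,fn,eps=10):
    u=up(c['image'],*box); m=cv2.inRange(hsv(u),lo,hi); k,p=poly(m,eps)
    v=u[:,:,::-1].copy(); cv2.polylines(v,[p],True,(255,0,255),1); cv2.imwrite('pics/'+fn,v)
    q=topix(p,box[0],box[1]); print(fn,q.tolist()); return q
do(T,(200,205,265,285),(60,60,20),(95,255,255),'gt.png')
do(S,(370,195,455,260),(60,60,20),(95,255,255),'gs.png')
do(T,(315,205,370,270),(8,120,150),(30,255,255),'ft.png')
do(S,(280,255,345,320),(10,200,150),(25,255,255),'fs.png')
do(T,(405,195,475,275),(0,150,100),(8,255,255),'ct.png')
do(T,(405,195,475,275),(175,150,100),(180,255,255),'ct2.png')
do(S,(145,280,245,350),(0,190,150),(5,255,255),'cs.png')
E
cd pics; python3 -c "
import cv2,numpy as np
def row(l):
    h=600; return np.hstack([cv2.resize(cv2.imread(x),(400,400)) for x in l])
cv2.imwrite('m_a.png',cv2.resize(np.vstack([row(['gt.png','gs.png']),row(['ft.png','fs.png'])]),(600,600)))
cv2.imwrite('m_b.png',row(['ct.png','cs.png']))
"
```

```text
gt.png [[216.3125, 218.6875], [249.3125, 224.4375], [238.9375, 271.5625], [205.6875, 264.9375]]
gs.png [[380.0625, 211.0625], [412.3125, 203.4375], [442.3125, 230.0625], [441.9375, 233.9375], [432.3125, 237.3125], [399.0625, 234.4375], [380.0625, 215.6875]]
ft.png [[369.4375, 204.5625], [369.4375, 269.4375], [314.5625, 269.4375], [314.5625, 204.5625]]
fs.png [[322.1875, 266.5625], [336.8125, 298.3125], [336.4375, 308.0625], [301.3125, 313.8125], [289.4375, 271.6875], [308.0625, 265.3125]]
ct.png [[459.9375, 202.6875], [465.4375, 257.8125], [457.0625, 261.0625], [425.0625, 266.8125], [419.1875, 225.0625], [418.9375, 210.4375]]Traceback (most recent call last):
  File "<stdin>", line 12, in <module>
  File "<stdin>", line 4, in do
  File "m1.py", line 8, in poly
    cs,_=cv2.findContours(mask,cv2.RETR_EXTERNAL,cv2.CHAIN_APPROX_NONE); k=max(cs,key=cv2.contourArea)
                                                                           ~~~^^^^^^^^^^^^^^^^^^^^^^^^
ValueError: max() iterable argument is empty
[ WARN:0@0.107] global loadsave.cpp:275 findDecoder imread_('cs.png'): can't open/read file: check file path/integrity
Traceback (most recent call last):
cv2.error: OpenCV(4.12.0) /io/opencv/modules/imgproc/src/resize.cpp:4208: error: (-215:Assertion failed) !ssize.empty() in function 'resize'
```

View pics/m_a.png

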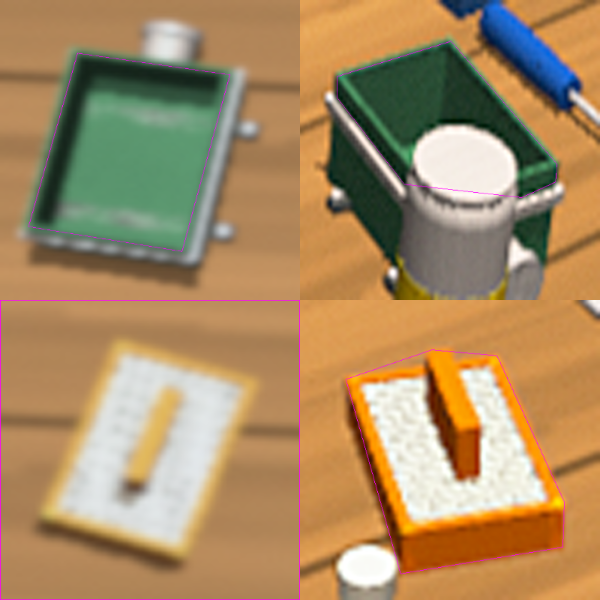

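```bash
python3 - <<'E'
from m1 import *
T=cap('top');S=cap('scene')
tp=np.array([[216.31,218.69],[249.31,224.44],[238.94,271.56],[205.69,264.94]])
P=np.array([onz(T,p,.07) for p in tp]); print(P)
print('sides',[np.linalg.norm(P[i]-P[(i+1)%4]) for i in range(4)],'c',P.mean(0))
for a,b in [(tp[0],(442.3,230)),(tp[3],(412.3,203.4)),(tp[2],(380.1,211.1))]: print('tri',tri(T,a,S,b), 'sc on .07',onz(S,b,.07))
e=(P[0]-P[3]+P[1]-P[2]); print('yaw',np.degrees(np.arctan2(e[1],e[0])))
e2=(P[0]-P[1]+P[3]-P[2]); print('yaw2',np.degrees(np.arctan2(-e2[0],e2[1])))
# filter
b=(322,212,362,264);u=up(T['image'],*b);m=cv2.inRange(hsv(u),(0,0,150),(180,60,255));k,p=poly(m,12)
v=u[:,:,::-1].copy(); cv2.polylines(v,[p],True,(255,0,255),1);cv2.imwrite('pics/ft2.png',v)
q=topix(p,b[0],b[1]);W=np.array([onz(T,x,.026) for x in q]);print('pleat top',q.tolist());print(W)
rc=cv2.minAreaRect((W[:,:2]*1000).astype(np.float32));print(rc)
b=(280,255,345,320);u=up(S['image'],*b);m=cv2.inRange(hsv(u),(0,0,150),(180,60,255));k,p=poly(m,12)
v=u[:,:,::-1].copy(); cv2.polylines(v,[p],True,(255,0,255),1);cv2.imwrite('pics/fs2.png',v)
q=topix(p,b[0],b[1]);W=np.array([onz(S,x,.026) for x in q]);print('pleat sc',q.tolist());print(W)
rc=cv2.minAreaRect((W[:,:2]*1000).astype(np.float32));print(rc)
u=up(S['image'],145,280,245,350);cv2.imwrite('pics/cs.png',u[:,:,::-1])
u=up(T['image'],405,195,475,270);cv2.imwrite('pics/ct3.png',u[:,:,::-1])
E
cd pics; python3 -c "
import cv2,numpy as np
cv2.imwrite('m_f.png',np.hstack([cv2.resize(cv2.imread(x),(400,450)) for x in ['ft2.png','fs2.png']]))"
```

```text
[[0.6311 0.3494 0.07  ]
 [0.6193 0.2576 0.07  ]
 [0.4867 0.2752 0.07  ]
 [0.5003 0.3662 0.07  ]]
sides [np.float64(0.09264025384190436), np.float64(0.133760964419126), np.float64(0.09199596352615165), np.float64(0.1318757965272769)] c [0.5593 0.3121 0.07  ]
tri (array([0.6325, 0.3508, 0.0671]), np.float64(0.0018943597535966052)) sc on .07 [0.6357 0.3486 0.07  ]
tri (array([0.5008, 0.3668, 0.068 ]), np.float64(0.00045537345223055765)) sc on .07 [0.5033 0.3647 0.07  ]
tri (array([0.4869, 0.2749, 0.0657]), np.float64(0.0021963437155801263)) sc on .07 [0.492  0.2692 0.07  ]
yaw -7.428604463105063
yaw2 -7.864310541671645
pleat top [[337.9375, 216.4375], [358.5625, 224.0625], [346.8125, 257.1875], [325.5625, 249.4375]]
[[ 0.6679  0.0143  0.026 ]
 [ 0.6484 -0.0448  0.026 ]
 [ 0.5509 -0.0152  0.026 ]
 [ 0.5701  0.045   0.026 ]]
((609.42431640625, -0.42148590087890625), (63.11777877807617, 102.81105041503906), 72.61454010009766)
pleat sc [[320.1875, 269.3125], [332.8125, 297.4375], [304.1875, 302.0625], [293.1875, 273.1875]]
[[ 0.5713  0.0429  0.026 ]
 [ 0.6683  0.0146  0.026 ]
 [ 0.6502 -0.0463  0.026 ]
 [ 0.5527 -0.0178  0.026 ]]
((610.5203857421875, -1.567657470703125), (63.52155303955078, 101.89977264404297), 73.70292663574219)
```

View pics/m_f.png

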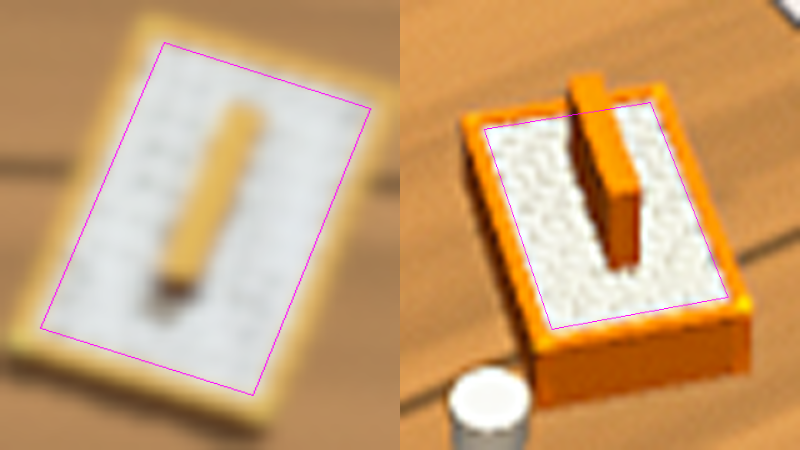

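View pics/cs.png

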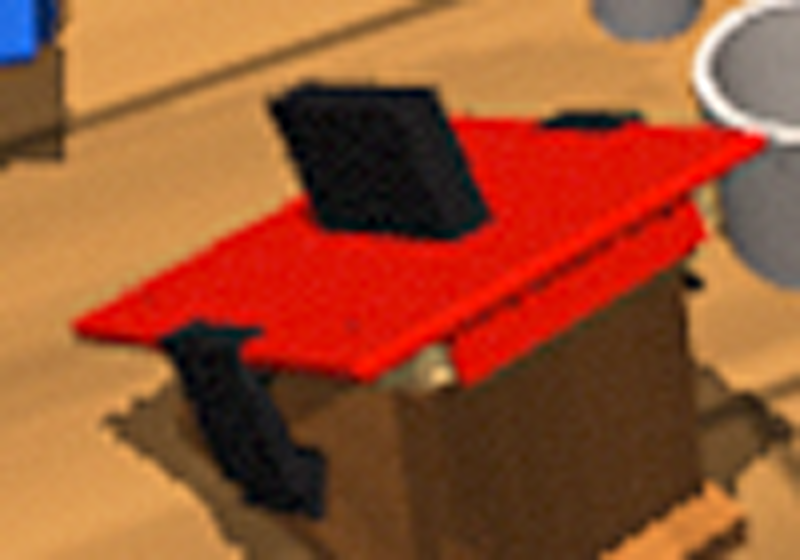

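View pics/ct3.png

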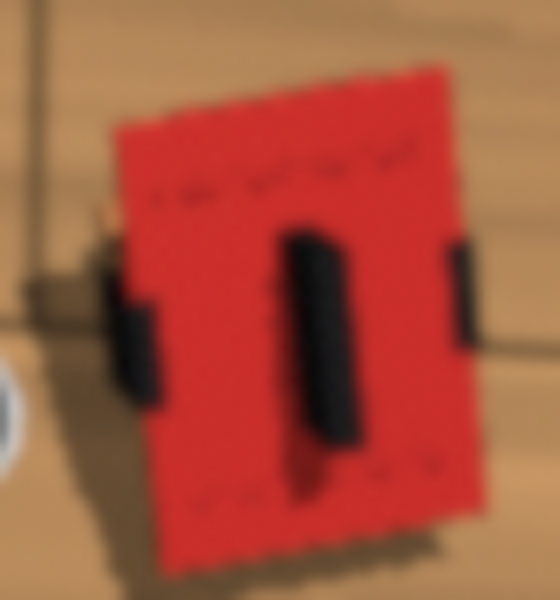

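The pleat outlines agree between the views to about 1.5 mm at z=26 mm (pleats 102×63 mm). The two box measurements differ by about 5 mm, so I'll look closer at its edges.

```bash
python3 - <<'E'
from m1 import *
T=cap('top');S=cap('scene')
cv2.imwrite('pics/gt3.png',up(T['image'],200,210,262,282,8)[:,:,::-1])
cv2.imwrite('pics/gs3.png',up(S['image'],372,195,452,265,8)[:,:,::-1])
E
```

```text
(no output)
```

View pics/gt3.png

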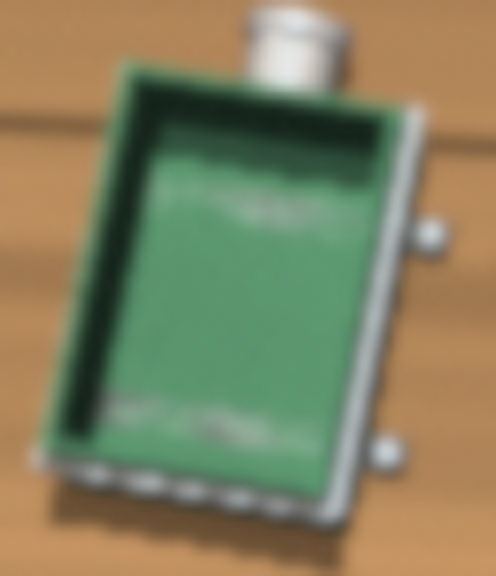

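View pics/gs3.png

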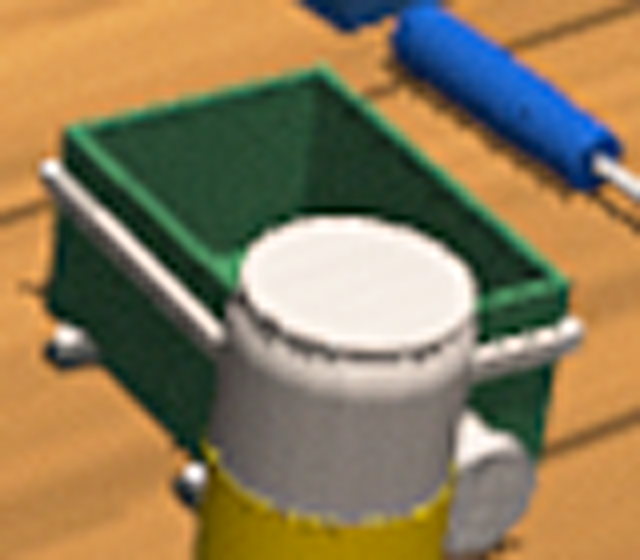

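```bash
python3 - <<'E'
from m1 import *
T=cap('top');S=cap('scene')
tp=topix([(123,60),(405,104),(328,500),(41,462)],200,210)
P=np.array([onz(T,p,.07) for p in tp]); print(P)
print('sides',[np.linalg.norm(P[i]-P[(i+1)%4]) for i in range(4)],'c',P.mean(0),'diag mids',(P[0]+P[2])/2,(P[1]+P[3])/2)
sp=topix([(570,284),(322,65),(63,130)],372,195)
Q=np.array([onz(S,p,.07) for p in sp]);print(Q); print(np.linalg.norm(Q[0]-Q[1]),np.linalg.norm(Q[1]-Q[2]),'c',(Q[0]+Q[2])/2)
for a,b in zip(tp[[0,3,2]],sp): print(tri(T,a,S,b))
for n,P2 in(('T',(P[0],P[3])),('S',(Q[0],Q[1]))):
  e=P2[0]-P2[1];print(n,np.degrees(np.arctan2(e[1],e[0])))
e=Q[1]-Q[2];print(np.degrees(np.arctan2(-e[0],e[1])))
# cross-check: filter corners in both, tri
A=[[337.94,216.44],[358.56,224.06],[346.81,257.19],[325.56,249.44]];B=[[332.81,297.44],[304.19,302.06],[293.19,273.19],[320.19,269.31]]
for a,b in zip(A,B): print('f',tri(T,a,S,b))
E
```

```text
[[0.6355 0.3536 0.07  ]
 [0.6248 0.2556 0.07  ]
 [0.4856 0.2707 0.07  ]
 [0.4936 0.3682 0.07  ]]
sides [np.float64(0.0986666284535208), np.float64(0.140024412661669), np.float64(0.09786519031769202), np.float64(0.14264789072450806)] c [0.5599 0.312  0.07  ] diag mids [0.5606 0.3122 0.07  ] [0.5592 0.3119 0.07  ]
[[0.6365 0.3495 0.07  ]
 [0.4999 0.3659 0.07  ]
 [0.4901 0.2686 0.07  ]]
0.1375649911865259 0.0977865177412129 c [0.5633 0.309  0.07  ]
(array([0.6351, 0.3528, 0.0684]), np.float64(0.002657643928176549))
(array([0.4948, 0.3697, 0.066 ]), np.float64(0.001481199637133859))
(array([0.4863, 0.2714, 0.067 ]), np.float64(0.0005687724158437404))
T -5.873229529943696
S -6.822944417181309
-5.759886166542057
f (array([0.6681, 0.0145, 0.0258]), np.float64(0.0004544391277534696))
f (array([ 0.6488, -0.0451,  0.0245]), np.float64(0.0005022232512224171))
f (array([ 0.551 , -0.0159,  0.0242]), np.float64(0.0014900443718707792))
f (array([0.5701, 0.0444, 0.0246]), np.float64(0.0012191957407777616))
```

```bash
python3 - <<'E'
from m1 import *
T=cap('top');S=cap('scene')
tp=topix([(115,127),(451,66),(488,513),(161,578)],405,195)
sp=topix([(768,136),(360,366),(73,322)],145,280)
P=np.array([tri(T,a,S,b)[0] for a,b in zip(tp,sp)]);print(P,[tri(T,a,S,b)[1] for a,b in zip(tp,sp)])
ey=P[0]-P[1];ex=P[1]-P[2];print(np.linalg.norm(ey),np.linalg.norm(ex),'slope',np.degrees(np.arcsin(ex[2]/np.linalg.norm(ex))),'yaw',np.degrees(np.arctan2(ex[1],ex[0])),np.degrees(np.arctan2(-ey[0],ey[1])))
c=(P[0]+P[2])/2; print('centre plate top',c)
y=np.radians(5);
n=np.cross(ex/np.linalg.norm(ex),ey/np.linalg.norm(ey));n/=np.linalg.norm(n);print('n',n,'grip',c+n*.018)
# expected: slab top centre 78mm +
# socket & tin & wrench positions
for nm,p in dict(tin=(395,248),socket=(397,287),red_b=(393,180)).items(): print(nm,onz(T,p,.06))
# fin top ends of cover in both
ft=topix([(318,240),(340,445)],405,195); 
E
```

```text
[[ 0.6673 -0.1972  0.1199]
 [ 0.6938 -0.3086  0.1213]
 [ 0.56   -0.3411  0.0415]] [np.float64(0.0004796475587298474), np.float64(0.0005806642838738293), np.float64(0.0002400591551364667)]
0.1145970122651838 0.15916592081392567 slope 30.11302841283135 yaw 13.651665543647626 13.395928523391632
centre plate top [ 0.6136 -0.2692  0.0807]
n [-0.4906 -0.1057  0.865 ] grip [ 0.6048 -0.2711  0.0963]
tin [ 0.5758 -0.144   0.06  ]
socket [ 0.4682 -0.1512  0.06  ]
red_b [ 0.7724 -0.135   0.06  ]
```

Measured:

| Item | Position | Yaw | Check |
|---|---|---|---|
| Cover plate | fin grip ≈ (0.605, −0.271, 0.096–0.098) | 13.5° | 159×115 mm, slope 30.1° – matches the text |
| Filter | ≈ (0.610, −0.001) | ≈ −17° | – |
| Box | ≈ (0.5615, 0.3105) | ≈ −6.5° | – |

Triangulated heights read about 2 mm low everywhere. First move is above the filter.

Emit:
{"api": "carry_out", "payload": {
  "steps": [
    [[3,4.5,0,-0.05],[6,9,0,-0.1],[9,13.5,0,-0.15],[12,18,0,-0.2],[15,22.5,0,-0.25],[18,27,0,-0.3],[21,31.5,0,-0.35],[24,36,0,-0.4],[27,40.5,0,-0.45],[30,45,0,-0.5],[33,49.5,-2,-0.55],[36,54,-4,-0.6],[39.2,58.5,-6,-0.651],[39.2,58.5,-8.7,-0.651],[39.2,58.5,-8.7,-0.651],[39.2,58.5,-8.7,-0.651]]
  ],
  "fingers": 130
}}

```text
$.steps[0][0]: bad value
```

Each row needs 6 numbers.

Emit:
{"api": "carry_out", "payload": {
  "steps": [
    [[3,4.5,0,0,0,-0.05],[6,9,0,0,0,-0.1],[9,13.5,0,0,0,-0.15],[12,18,0,0,0,-0.2],[15,22.5,0,0,0,-0.25],[18,27,0,0,0,-0.3],[21,31.5,0,0,0,-0.35],[24,36,0,0,0,-0.4],[27,40.5,0,0,0,-0.45],[30,45,0,0,0,-0.5],[33,49.5,-2,0,0,-0.55],[36,54,-4,0,0,-0.6],[39.2,58.5,-6,0,0,-0.651],[39.2,58.5,-8.7,0,0,-0.651],[39.2,58.5,-8.7,0,0,-0.651],[39.2,58.5,-8.7,0,0,-0.651]]
  ],
  "fingers": 130
}}

```text
time_s: 2.6
tcp_pos: [0.6108, -0.001, 0.1507]
ee_rot: [[0.29, 0.002, -0.957], [0.957, -0.0, 0.29], [0.0, -1.0, -0.002]]
wrist_force: [0.7, 0.4, -0.3]
gripper_width: 0.49
```

```bash
python3 - <<'E'
from m1 import *
s=sense();print(s['time_s'],s['joints'],s['tcp_pos'],s['ee_rot'],s['gripper_width'],s['wrist_force'])
T=cap('top','top1.png');S=cap('scene','sc1.png')
cv2.imwrite('pics/a1.png',np.hstack([up(T['image'],290,180,390,280,4)[:,:,::-1],up(S['image'],260,230,360,330,4)[:,:,::-1]]))
print(onz(T,(284,170),.19))
E
```

```text
2.6 [  15.088    24.6823   -8.4914    0.043   -56.7391 -121.9749] [ 0.6108 -0.001   0.1507] [[ 0.2901  0.0016 -0.957 ]
 [ 0.957  -0.0002  0.2901]
 [ 0.0003 -1.     -0.0016]] 0.4900461021663293 [ 0.7268  0.4471 -0.2698]
[0.7357 0.1634 0.19  ]
```

View pics/a1.png

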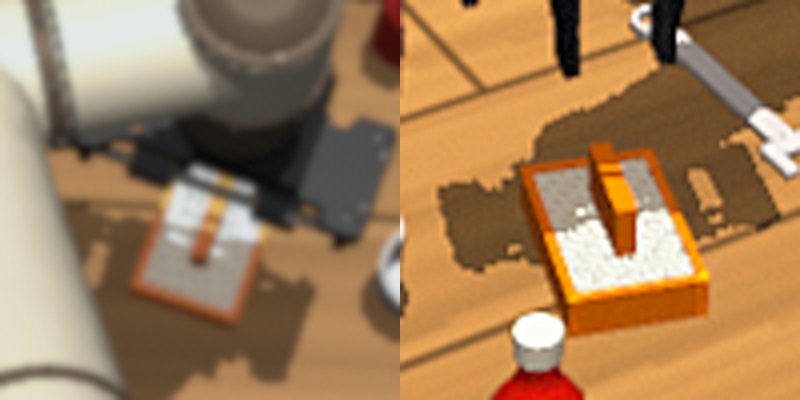

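```bash
python3 - <<'E'
from m1 import *
S=cap('scene');T=cap('top')
print(proj(S,[.6108,-.001,.1367]),proj(T,[.6108,-.001,.1367]))
cv2.imwrite('pics/a2.png',up(S['image'],290,215,345,260,12)[:,:,::-1])
E
```

```text
[313.6585 244.2706] [344.7931 225.4488]
```

View pics/a2.png

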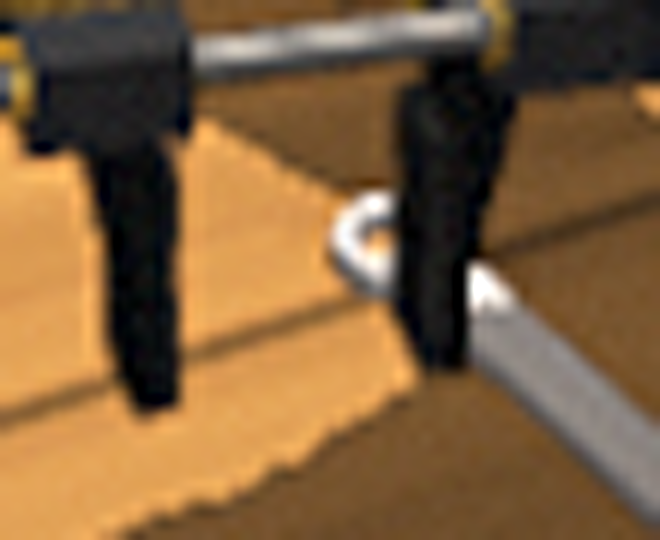

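The fingertips in the scene view sit within 1–2 px of where they should project, so the calibration is good. I'll lower over the fin and close.

Emit:
{"api": "carry_out", "payload": {
  "steps": [
    [[0,0,-3,0,0,0],[0,0,-6,0,0,0],[0,0,-8,0,0,0],[0,0,-9.5,0,0,0],[0,0,-10.5,0,0,0],[0,0,-10.5,0,0,0],[0,0,-10.5,0,0,0]]
  ]
}}

```text
time_s: 3.68
tcp_pos: [0.611, -0.0005, 0.0454]
ee_rot: [[0.29, 0.002, -0.957], [0.957, 0.0, 0.29], [0.001, -1.0, -0.001]]
wrist_force: [0.3, 0.4, 0.0]
gripper_width: 0.487
```

```bash
python3 - <<'E'
from m1 import *
s=sense();print(s['tcp_pos'],s['wrist_force'])
S=cap('scene')
cv2.imwrite('pics/a3.png',up(S['image'],280,240,350,310,8)[:,:,::-1])
E
```

```text
[ 0.611  -0.0005  0.0454] [0.2765 0.3953 0.0352]
```

View pics/a3.png

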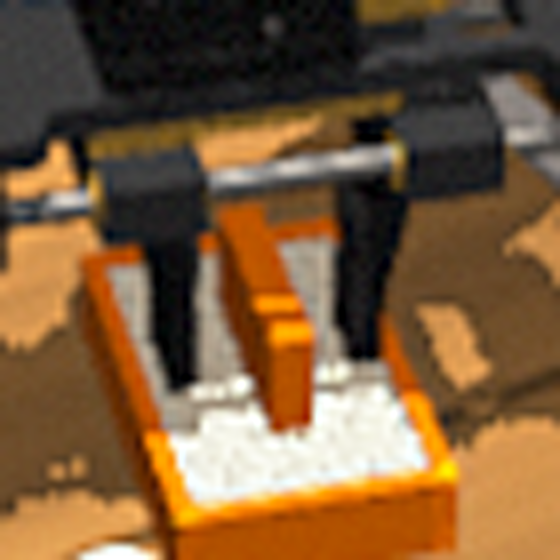

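The fin stands between the pads, so I'll close and lift.

Emit:
{"api": "carry_out", "payload": {
  "steps": [
    [[0,0,0,0,0,0],[0,0,0,0,0,0],[0,0,0,0,0,0],[0,0,0,0,0,0],[0,0,0,0,0,0],[0,0,0,0,0,0],[0,0,1,0,0,0],[0,0,3,0,0,0],[0,0,6,0,0,0],[0,0,10,0,0,0],[0,0,14,0,0,0],[0,0,16,0,0,0],[0,0,16,0,0,0]]
  ],
  "fingers": 255
}}

```text
time_s: 5.35
tcp_pos: [0.6109, -0.0005, 0.2067]
ee_rot: [[0.29, 0.004, -0.957], [0.957, 0.001, 0.29], [0.002, -1.0, -0.004]]
wrist_force: [0.2, -0.5, -2.8]
gripper_width: 0.133
```

Emit:
{"api": "carry_out", "payload": {
  "steps": [
    [[-0.6,4,0,0,0,0.02],[-1.2,8,0,0,0,0.05],[-1.8,12,0,0,0,0.08],[-2.4,16,0,0,0,0.11],[-3,20,0,0,0,0.14],[-3.6,24,0,0,0,0.16],[-4.3,28,0,0,0,0.183],[-4.85,31.15,-2,0,0,0.183],[-4.85,31.15,-4,0,0,0.183],[-4.85,31.15,-5,0,0,0.183],[-4.85,31.15,-5,0,0,0.183],[-4.85,31.15,-5,0,0,0.183]]
  ]
}}

```text
time_s: 6.85
tcp_pos: [0.5624, 0.3106, 0.1552]
ee_rot: [[0.112, 0.001, -0.994], [0.994, 0.001, 0.112], [0.001, -1.0, -0.001]]
wrist_force: [-0.6, 0.7, -1.2]
gripper_width: 0.135
```

```bash
python3 - <<'E'
from m1 import *
T=cap('top');S=cap('scene')
cv2.imwrite('pics/a4.png',up(S['image'],360,160,460,250,8)[:,:,::-1])
cv2.imwrite('pics/a5.png',up(T['image'],190,190,290,290,6)[:,:,::-1])
E
```

```text
(no output)
```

View pics/a4.png

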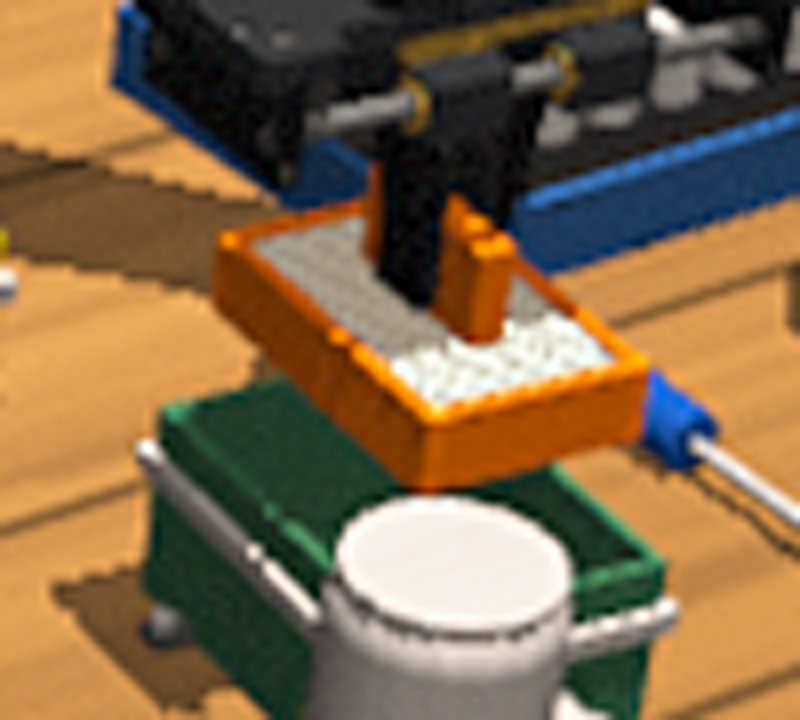

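View pics/a5.png

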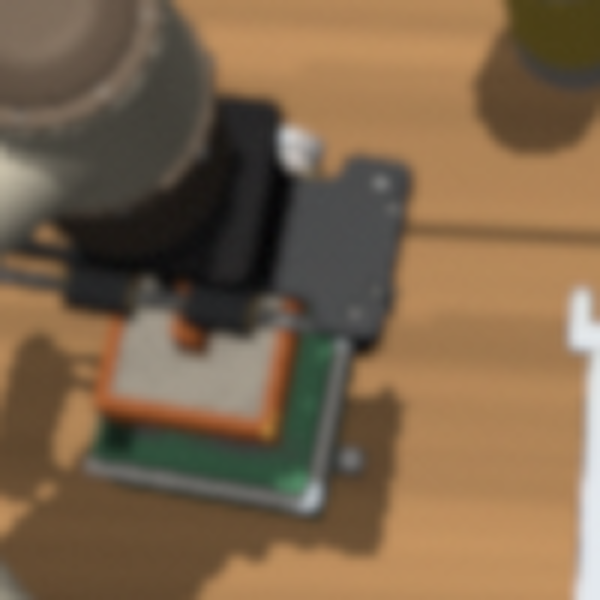

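```bash
python3 - <<'E'
from m1 import *
S=cap('scene')
f=[onz(S,p,.1358) for p in topix([(434,412),(650,362),(216,238)],360,160)]
print(np.array(f),np.linalg.norm(f[0]-f[1]),np.linalg.norm(f[0]-f[2]),'c',(f[1]+f[2])/2)
e=f[0]-f[2];print(np.degrees(np.arctan2(e[1],e[0])))
e=f[1]-f[0];print(np.degrees(np.arctan2(-e[0],e[1])))
b=[onz(S,p,.07) for p in topix([(664,568),(158,408)],360,160)];print(b,(b[0]+b[1])/2)
T=cap('top')
g=[onz(T,p,.1358) for p in topix([(97,412),(278,440)],190,190,6)];print(g,np.linalg.norm(g[0]-g[1]))
e=g[0]-g[1];print(np.degrees(np.arctan2(-e[0],e[1])), 'centre', (g[0]+g[1])/2+.059*np.array([np.cos(np.radians(6.5)),-np.sin(np.radians(6.5)),0]))
E
```

```text
[[0.6123 0.269  0.1358]
 [0.6224 0.3427 0.1358]
 [0.5007 0.2754 0.1358]] 0.07437210466326177 0.11177667321540995 c [0.5615 0.309  0.1358]
-3.2503350122314423
-7.81584416316213
[array([0.6378, 0.3475, 0.07  ]), array([0.489, 0.269, 0.07 ])] [0.5634 0.3083 0.07  ]
[array([0.5049, 0.3538, 0.1358]), array([0.4967, 0.2751, 0.1358])] 0.07918097960848494
-6.003213025425059 centre [0.5594 0.3078 0.1358]
```

Emit:
{"api": "carry_out", "payload": {
  "steps": [
    [[0.1,0.1,-2,0,0,0],[0.1,0.1,-3.5,0,0,0],[0.1,0.1,-4.5,0,0,0],[0.1,0.1,-5,0,0,0],[0.1,0.1,-5,0,0,0],[0.1,0.1,-5,0,0,0]]
  ]
}}

```text
time_s: 7.8
tcp_pos: [0.5632, 0.3122, 0.1051]
ee_rot: [[0.111, 0.001, -0.994], [0.994, 0.001, 0.111], [0.001, -1.0, -0.001]]
wrist_force: [0.1, 0.0, -2.7]
gripper_width: 0.136
```

```bash
python3 - <<'E'
from m1 import *
T=cap('top');S=cap('scene')
cv2.imwrite('pics/a6.png',up(S['image'],370,180,450,250,8)[:,:,::-1])
cv2.imwrite('pics/a7.png',up(T['image'],190,215,260,285,8)[:,:,::-1])
E
```

```text
(no output)
```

View pics/a6.png

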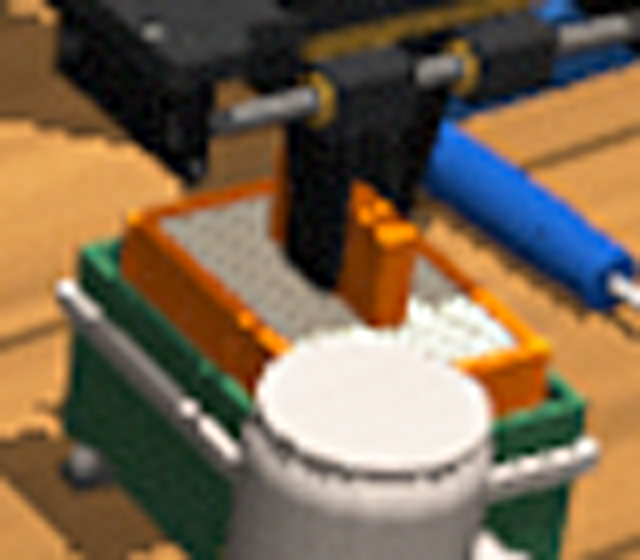

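View pics/a7.png

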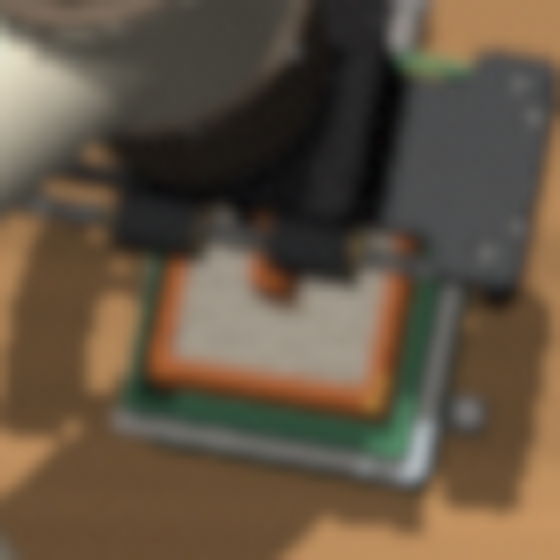

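The filter has entered the mouth with clear gaps in both views. I'll lower it to the floor.

Emit:
{"api": "carry_out", "payload": {
  "steps": [
    [[0,0,-1,0,0,0],[0,0,-2,0,0,0],[0,0,-3,0,0,0],[0,0,-4,0,0,0],[0,0,-4.8,0,0,0],[0,0,-5.1,0,0,0],[0,0,-5.1,0,0,0],[0,0,-5.1,0,0,0]]
  ]
}}

```text
time_s: 8.9
tcp_pos: [0.5631, 0.3121, 0.054]
ee_rot: [[0.111, 0.001, -0.994], [0.994, 0.001, 0.111], [0.001, -1.0, -0.001]]
wrist_force: [0.4, -0.1, -1.6]
gripper_width: 0.14
```

Emit:
{"api": "carry_out", "payload": {
  "steps": [
    [[0,0,-0.1,0,0,0],[0,0,-0.2,0,0,0],[0,0,-0.3,0,0,0],[0,0,-0.3,0,0,0]]
  ]
}}

```text
time_s: 9.4
tcp_pos: [0.5628, 0.3119, 0.0506]
ee_rot: [[0.111, 0.0, -0.994], [0.994, 0.0, 0.111], [0.0, -1.0, -0.0]]
wrist_force: [-0.1, -0.2, -1.3]
gripper_width: 0.134
```

Emit:
{"api": "carry_out", "payload": {
  "steps": [
    [[0,0,0,0,0,0],[0,0,0,0,0,0],[0,0,0,0,0,0],[0,0,0,0,0,0]]
  ],
  "fingers": 175
}}

```text
time_s: 9.9
tcp_pos: [0.5629, 0.312, 0.0506]
ee_rot: [[0.111, 0.0, -0.994], [0.994, 0.0, 0.111], [0.0, -1.0, -0.0]]
wrist_force: [0.3, -0.3, 0.0]
gripper_width: 0.311
```

Emit:
{"api": "carry_out", "payload": {
  "steps": [
    [[0,0,1,0,0,0],[0,0,3,0,0,0],[0,0,6,0,0,0],[0,0,10,0,0,0],[0,0,15,0,0,0],[0,0,20,0,0,0],[-1,-6,22,0,0,0],[-2,-12,22,0,0,0],[-3,-17,22,0,0,0],[-3,-17,22,0,0,0]]
  ]
}}

```text
time_s: 11.15
tcp_pos: [0.5319, 0.139, 0.2722]
ee_rot: [[0.114, 0.002, -0.993], [0.993, 0.001, 0.114], [0.001, -1.0, -0.001]]
wrist_force: [0.1, -0.5, 0.8]
gripper_width: 0.314
```

```bash
python3 - <<'E'
from m1 import *
T=cap('top','top2.png');S=cap('scene','sc2.png')
s=sense();print(s['time_s'],s['joints'],s['tcp_pos'],s['gripper_width'])
cv2.imwrite('pics/a8.png',np.hstack([up(S['image'],370,190,450,260,6)[:,:,::-1],up(T['image'],200,210,265,280,6)[:,:,::-1][:420]]))
E
```

```text
11.25 [  31.7219   13.4565   -6.7875    0.0031  -69.6442 -128.1453] [0.533  0.1416 0.2716] 0.31265618491881364
```

View pics/a8.png

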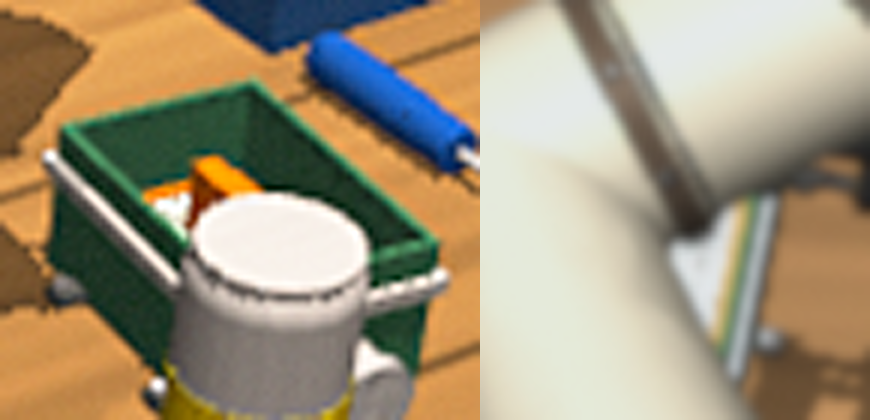

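The orange filter lies in the box (scene crop: fin at about (215,180), below the rim). Next is the tool pose for the cover.

```bash
python3 - <<'E'
from m1 import *
from scipy.spatial.transform import Rotation as Rn
a=np.radians(30);p=np.radians(13.5)
cx=np.array([np.cos(a)*np.cos(p),np.cos(a)*np.sin(p),np.sin(a)]);cy=np.array([-np.sin(p),np.cos(p),0]);cz=np.cross(cx,cy)
Rt=np.c_[cy,-cz,np.cross(cy,-cz)]
R0=np.c_[[.112,.9937,0],[0,0,-1],[-.9937,.112,0]]
v=Rn.from_matrix(Rt@R0.T).as_rotvec();print('rotvec',v,'cz',cz,'cx',cx)
g=np.array([.6048,-.2711,.098]);cur=np.array([.5325,.1415,.268])
for d in(.09,.0): print(d,(g+d*cz-cur)*100)
E
```

```text
rotvec [ 0.0324 -0.5252  0.3398] cz [-0.4862 -0.1167  0.866 ] cx [0.8421 0.2022 0.5   ]
0.09 [  2.8543 -42.3105  -9.2058]
0.0 [  7.23 -41.26 -17.  ]
```

Emit:
{"api": "carry_out", "payload": {
  "steps": [
    [[0.2,-4,0,0,0,0],[0.4,-8,0,0.004,-0.066,0.043],[0.6,-12,0,0.008,-0.131,0.085],[0.9,-16,0,0.012,-0.197,0.128],[1.2,-20,0,0.016,-0.263,0.17],[1.5,-25,0,0.02,-0.328,0.213],[1.8,-30,0,0.024,-0.394,0.255],[2.2,-35,-2,0.028,-0.46,0.297],[2.6,-39,-5,0.032,-0.525,0.34],[2.85,-42.3,-9.2,0.032,-0.525,0.34],[2.85,-42.3,-9.2,0.032,-0.525,0.34],[2.85,-42.3,-9.2,0.032,-0.525,0.34],[2.85,-42.3,-9.2,0.032,-0.525,0.34]]
  ],
  "fingers": 130
}}

```text
time_s: 12.88
tcp_pos: [0.5625, -0.28, 0.1804]
ee_rot: [[-0.237, 0.488, -0.84], [0.972, 0.116, -0.206], [-0.003, -0.865, -0.502]]
wrist_force: [-0.1, -0.3, 0.6]
gripper_width: 0.488
```

```bash
python3 - <<'E'
from m1 import *
T=cap('top');S=cap('scene')
s=sense();print(s['time_s'],s['joints'],s['tcp_pos'],s['ee_rot'],s['gripper_width'])
cv2.imwrite('pics/b1.png',np.hstack([up(S['image'],140,250,240,350,4)[:,:,::-1],up(T['image'],390,180,490,280,4)[:,:,::-1]]))
E
```

```text
12.975 [-21.0491  17.424  -11.3217 -26.9058 -38.8553 -37.4426] [ 0.5621 -0.2801  0.1803] [[-0.2363  0.4881 -0.8402]
 [ 0.9717  0.1164 -0.2057]
 [-0.0026 -0.865  -0.5017]] 0.4893385970868943
```

View pics/b1.png

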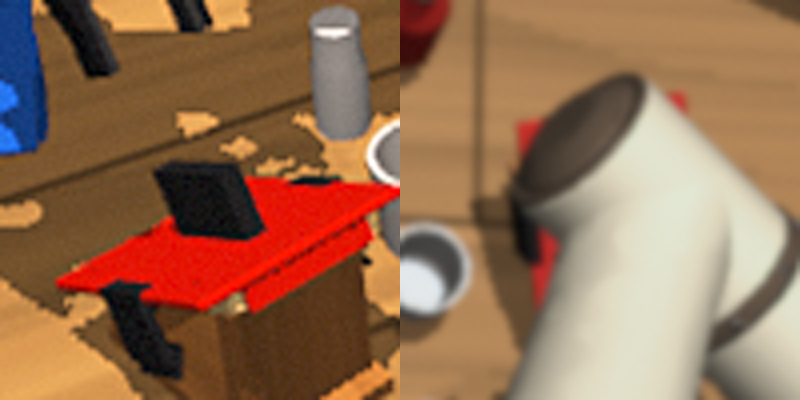

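Emit:
{"api": "carry_out", "payload": {
  "steps": [
    [[0.9,0.2,-1.9,0,0,0],[1.9,0.4,-3.8,0,0,0],[2.5,0.5,-5,0,0,0],[2.8,0.55,-5.6,0,0,0],[2.8,0.55,-5.6,0,0,0]]
  ]
}}

```text
time_s: 13.6
tcp_pos: [0.5893, -0.2756, 0.1217]
ee_rot: [[-0.234, 0.485, -0.843], [0.972, 0.117, -0.203], [-0.0, -0.867, -0.499]]
wrist_force: [-0.6, 0.2, 0.4]
gripper_width: 0.492
```

```bash
python3 - <<'E'
from m1 import *
S=cap('scene')
s=sense();print(s['time_s'],s['tcp_pos'],s['wrist_force'])
cv2.imwrite('pics/b2.png',up(S['image'],150,260,250,340,8)[:,:,::-1])
E
```

```text
13.65 [ 0.5894 -0.2757  0.1224] [ 0.729  -0.3155  1.0591]
```

View pics/b2.png

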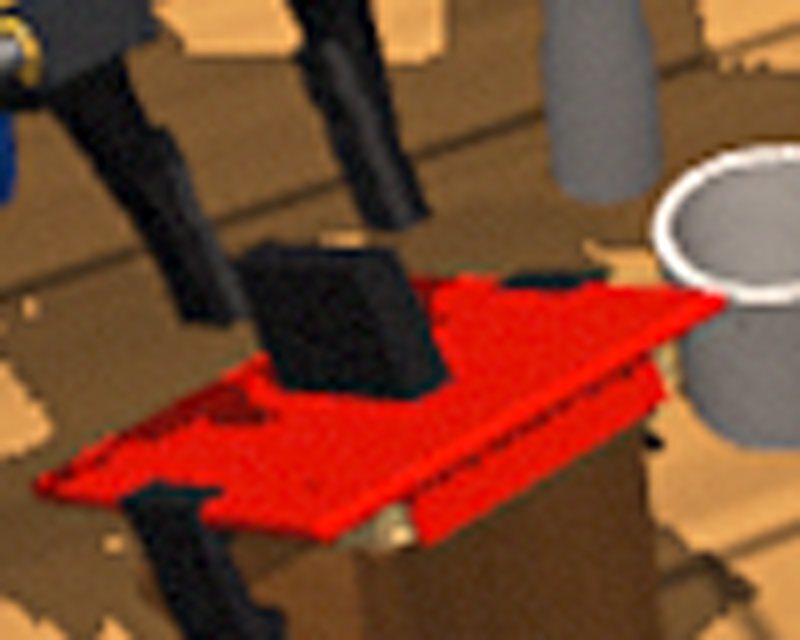

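The pads straddle the fin (tips at about (215,320) and (395,220), with the fin between), so I'll go in the rest of the way and close.

Emit:
{"api": "carry_out", "payload": {
  "steps": [
    [[0.5,0.15,-0.8,0,0,0],[1,0.3,-1.6,0,0,0],[1.5,0.45,-2.4,0,0,0],[1.5,0.45,-2.4,0,0,0],[1.5,0.45,-2.4,0,0,0]]
  ]
}}

```text
time_s: 14.28
tcp_pos: [0.6044, -0.2711, 0.0985]
ee_rot: [[-0.235, 0.486, -0.842], [0.972, 0.116, -0.204], [-0.001, -0.866, -0.5]]
wrist_force: [-0.5, 0.0, 0.5]
gripper_width: 0.494
```

```bash
python3 - <<'E'
from m1 import *
S=cap('scene')
s=sense();print(s['time_s'],s['tcp_pos'],s['wrist_force'])
cv2.imwrite('pics/b3.png',up(S['image'],150,260,250,340,8)[:,:,::-1])
E
```

```text
14.325 [ 0.6044 -0.2712  0.0987] [-0.0227 -1.2775 -0.1596]
```

View pics/b3.png

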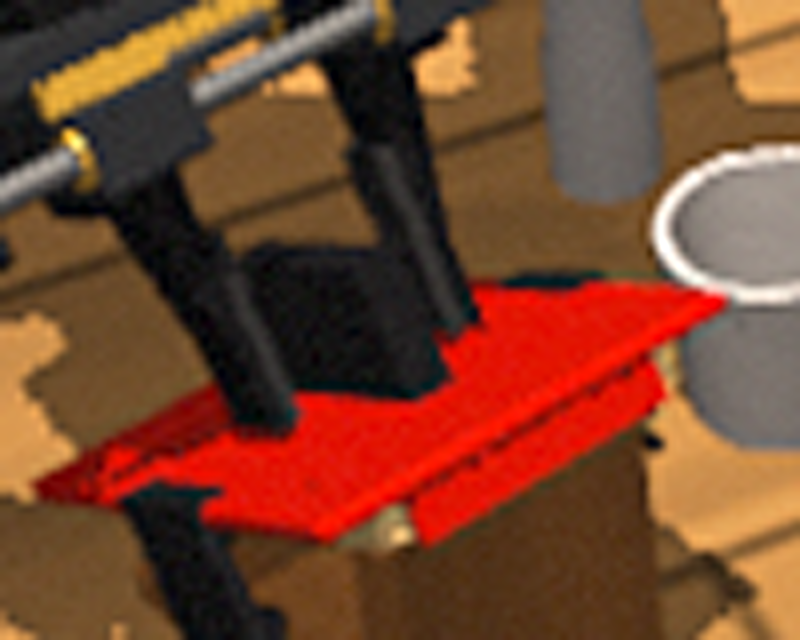

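The fin is well between the pads. I'll close, then lift along the cover's normal.

Emit:
{"api": "carry_out", "payload": {
  "steps": [
    [[0,0,0,0,0,0],[0,0,0,0,0,0],[0,0,0,0,0,0],[0,0,0,0,0,0],[0,0,0,0,0,0],[0,0,0,0,0,0],[-0.24,-0.06,0.43,0,0,0],[-0.73,-0.18,1.3,0,0,0],[-1.46,-0.35,2.6,0,0,0],[-2.43,-0.58,4.33,0,0,0],[-3.4,-0.82,6.06,0,0,0],[-3.9,-0.93,6.93,0,0,0],[-3.9,-0.93,6.93,0,0,0]]
  ],
  "fingers": 255
}}

```text
time_s: 15.95
tcp_pos: [0.5653, -0.2807, 0.1693]
ee_rot: [[-0.234, 0.488, -0.841], [0.972, 0.115, -0.203], [-0.002, -0.865, -0.501]]
wrist_force: [-0.1, 0.3, -3.1]
gripper_width: 0.133
```

```bash
python3 - <<'E'
from m1 import *
S=cap('scene');T=cap('top')
s=sense();print(s['time_s'],s['tcp_pos'],s['wrist_force'],s['moment'],s['gripper_width'],s['joints'])
cv2.imwrite('pics/b4.png',np.hstack([up(S['image'],140,220,260,340,4)[:,:,::-1],up(T['image'],390,170,490,290,4)[:,:,::-1]]))
E
```

```text
16.05 [ 0.5651 -0.2802  0.1675] [ 0.3318  0.4388 -4.0291] [-0.3762  1.4797  0.0278] 0.13740887276482672 [-21.0181  18.5427 -11.5311 -27.5226 -37.7918 -36.7861]
```

View pics/b4.png

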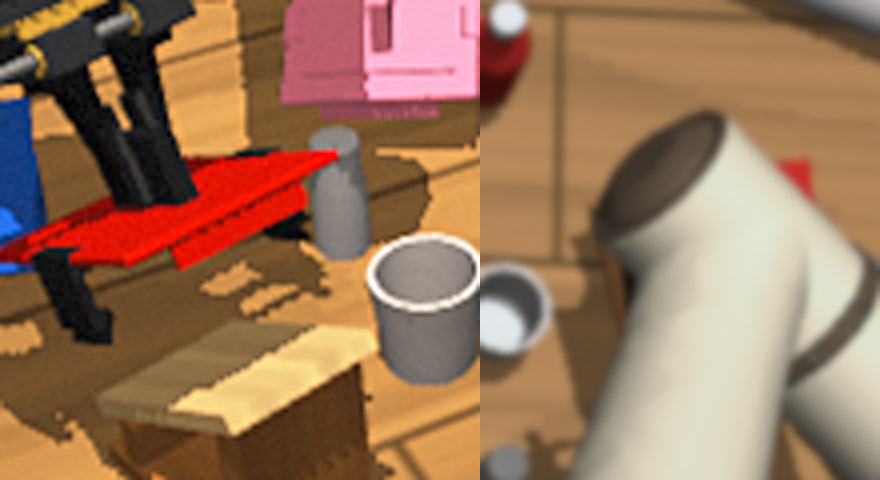

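The cover is held cleanly above the stand, and nothing else moved. I'll level it and carry it over to the box.

Emit:
{"api": "carry_out", "payload": {
  "steps": [
    [[0,0,4,0,0,0],[0,2,7,-0.003,0.053,-0.034],[0,5,9,-0.006,0.105,-0.068],[0,9,9,-0.01,0.158,-0.102],[0,13,9,-0.013,0.21,-0.136],[0,17.5,9,-0.016,0.263,-0.17],[0,22,9,-0.019,0.315,-0.204],[0,26.5,9,-0.023,0.368,-0.238],[0,31,9,-0.026,0.42,-0.272],[0,35.5,9,-0.029,0.473,-0.306],[0,40,9,-0.032,0.525,-0.34],[0,44.5,9,-0.032,0.525,-0.34],[0,49,9,-0.032,0.525,-0.34],[-0.1,53,9,-0.032,0.525,-0.34],[-0.2,56.5,9,-0.032,0.525,-0.34],[-0.3,59.1,8,-0.032,0.525,-0.34],[-0.3,59.1,5,-0.032,0.525,-0.34],[-0.3,59.1,3,-0.032,0.525,-0.34],[-0.3,59.1,3,-0.032,0.525,-0.34],[-0.3,59.1,3,-0.032,0.525,-0.34]]
  ]
}}

```text
time_s: 18.55
tcp_pos: [0.5629, 0.3108, 0.1983]
ee_rot: [[0.111, 0.001, -0.994], [0.994, 0.0, 0.111], [0.0, -1.0, -0.001]]
wrist_force: [0.3, 0.0, -3.0]
gripper_width: 0.137
```

```bash
python3 - <<'E'
from m1 import *
S=cap('scene');T=cap('top')
s=sense();print(s['time_s'],s['tcp_pos'],s['ee_rot'],s['wrist_force'],s['gripper_width'])
cv2.imwrite('pics/c1.png',up(S['image'],355,130,465,250,6)[:,:,::-1][:600])
cv2.imwrite('pics/c1.png',cv2.resize(up(S['image'],355,140,465,250,8)[:,:,::-1],(600,600)))
cv2.imwrite('pics/c2.png',cv2.resize(up(T['image'],180,180,280,280,8)[:,:,::-1],(600,600)))
E
```

```text
18.65 [0.563  0.3109 0.1991] [[ 0.1112  0.0019 -0.9938]
 [ 0.9938  0.0014  0.1112]
 [ 0.0016 -1.     -0.0017]] [ 0.578   0.6124 -3.31  ] 0.1325516518076822
```

View pics/c1.png

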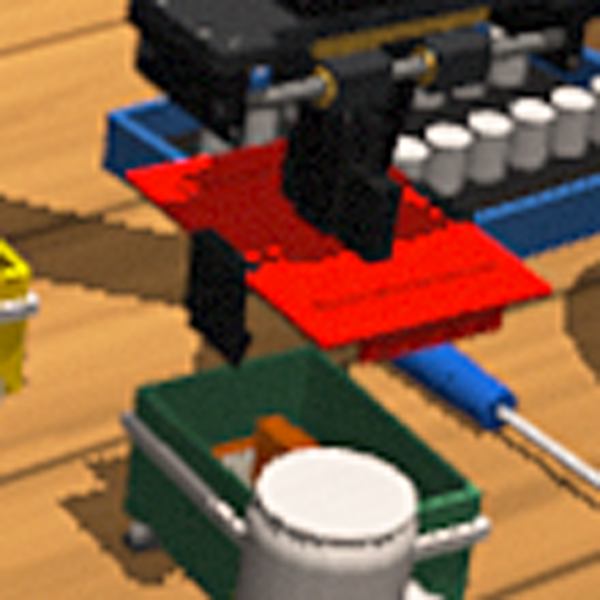

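View pics/c2.png

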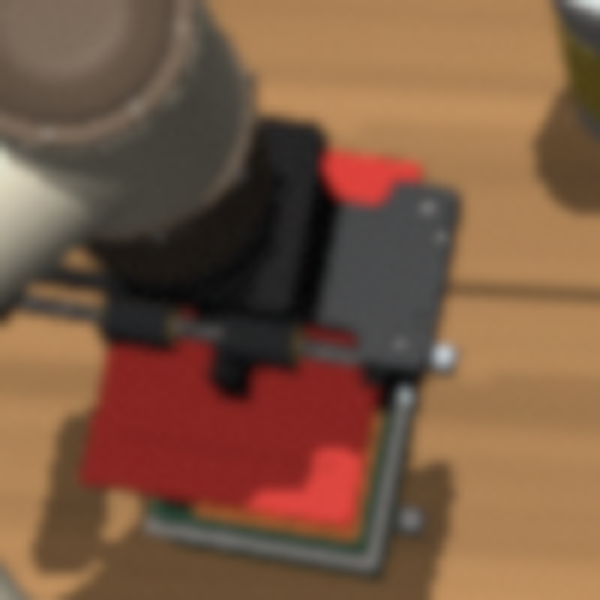

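```bash
python3 - <<'E'
from m1 import *
S=cap('scene');T=cap('top')
k=600/110
for z in(.179,.181,.183):
    f=np.array([onz(S,p,z) for p in topix([(127,172),(322,349),(553,290)],355,140,k)])
    e=f[1]-f[0];e2=f[2]-f[1]
    print(z,'L',np.linalg.norm(e),np.linalg.norm(e2),'c',(f[0]+f[2])/2,'yaw',np.degrees(np.arctan2(e[1],e[0])),np.degrees(np.arctan2(-e2[0],e2[1])))
b=[onz(S,p,.07) for p in topix([(482,492),(133,390),(317,347)],355,140,k)];print('box',(b[0]+b[1])/2, np.linalg.norm(b[0]-b[2]),np.linalg.norm(b[2]-b[1]))
g=np.array([onz(T,p,.181) for p in topix([(81,486),(361,527),(422,160)],180,180,6)])
e=g[0]-g[1];e2=g[2]-g[1];print('top',np.linalg.norm(e),np.linalg.norm(e2),'yaw',np.degrees(np.arctan2(-e[0],e[1])),np.degrees(np.arctan2(e2[1],e2[0])),'c',(g[0]+g[2])/2)
E
```

```text
0.179 L 0.16251143178916794 0.11624381008389065 c [0.564  0.3083 0.179 ] yaw -7.672629523572671 -5.498870439663609
0.181 L 0.16200242102250753 0.115879716615272 c [0.5667 0.3057 0.181 ] yaw -7.672629523572703 -5.498870439663663
0.183 L 0.1614934102558472 0.1155156231466531 c [0.5693 0.3032 0.183 ] yaw -7.672629523572691 -5.498870439663618
box [0.5632 0.3087 0.07  ] 0.13361044890308119 0.10025935811284829
top 0.11813591091462401 0.16050531524218944 yaw -5.520899036183581 -4.615287262808303 c [0.5623 0.31   0.181 ]
```

Cover size and level check out: 160–162 × 116–118 mm, yaw −6.5°. Both views put it about +2.5 mm in x and −2 mm in y off the box, so I'll correct that and lower to just above clip contact.

Emit:
{"api": "carry_out", "payload": {
  "steps": [
    [[-0.25,0.2,-2,0,0,0],[-0.25,0.2,-4,0,0,0],[-0.25,0.2,-6,0,0,0],[-0.25,0.2,-7,0,0,0],[-0.25,0.2,-7.4,0,0,0],[-0.25,0.2,-7.4,0,0,0],[-0.25,0.2,-7.4,0,0,0]]
  ]
}}

```text
time_s: 19.62
tcp_pos: [0.5603, 0.3129, 0.1248]
ee_rot: [[0.111, 0.001, -0.994], [0.994, 0.001, 0.111], [0.001, -1.0, -0.001]]
wrist_force: [0.6, -0.3, -3.3]
gripper_width: 0.135
```

```bash
python3 - <<'E'
from m1 import *
S=cap('scene');T=cap('top')
s=sense();print(s['time_s'],s['tcp_pos'],s['wrist_force'],s['gripper_width'])
cv2.imwrite('pics/c3.png',up(S['image'],365,165,455,240,8)[:,:,::-1])
cv2.imwrite('pics/c4.png',up(T['image'],190,205,265,280,8)[:,:,::-1])
E
```

```text
19.725 [0.5601 0.3129 0.1246] [-0.0856  0.4635 -3.0175] 0.13726682186144892
```

View pics/c3.png

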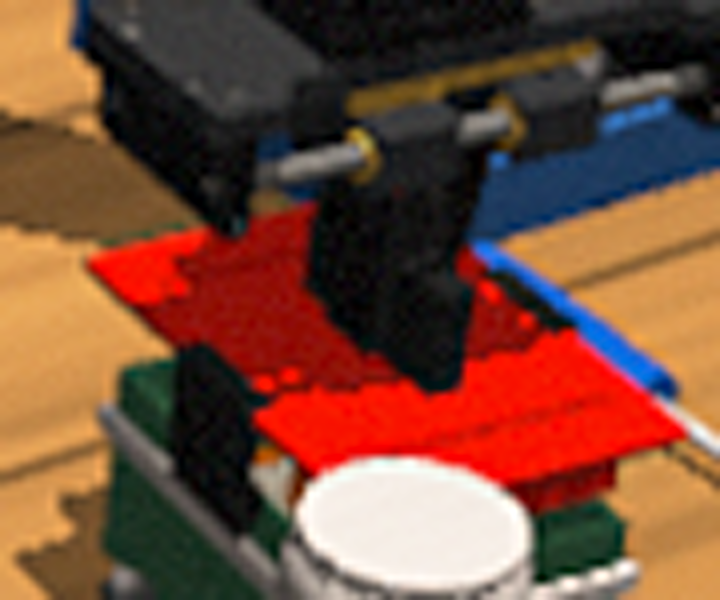

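View pics/c4.png

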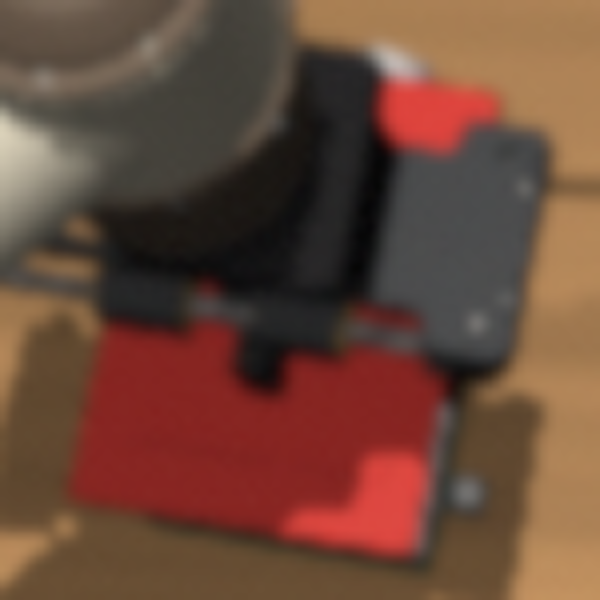

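```bash
python3 - <<'E'
from m1 import *
S=cap('scene');T=cap('top')
f=np.array([onz(S,p,.1066) for p in topix([(86,262),(690,435)],365,165)]);print(np.linalg.norm(f[0]-f[1]),np.hypot(.16,.116),'c',f.mean(0))
print('box corner',onz(S,topix((118,372),365,165),.07),onz(S,topix((626,525),365,165),.07))
g=np.array([onz(T,p,.1066) for p in topix([(70,500),(425,557),(500,92)],190,205)])
print('top',np.linalg.norm(g[0]-g[1]),np.linalg.norm(g[1]-g[2]),(g[0]+g[2])/2)
E
```

```text
0.19483958778426932 0.19762590923257 c [0.564  0.3081 0.1066]
box corner [0.4909 0.2676 0.07  ] [0.6369 0.3491 0.07  ]
top 0.11856227771538777 0.1598381682251853 [0.5596 0.3121 0.1066]
```

Both views now show the cover centred within 1 mm. I'll press down gradually.

Emit:
{"api": "carry_out", "payload": {
  "steps": [
    [[0,0,-0.3,0,0,0],[0,0,-0.6,0,0,0],[0,0,-0.9,0,0,0],[0,0,-1.2,0,0,0],[0,0,-1.5,0,0,0],[0,0,-1.5,0,0,0]]
  ]
}}

```text
time_s: 20.58
tcp_pos: [0.5604, 0.3128, 0.1096]
ee_rot: [[0.111, 0.002, -0.994], [0.994, 0.001, 0.111], [0.001, -1.0, -0.002]]
wrist_force: [-0.1, 0.3, 2.1]
gripper_width: 0.138
```

```bash
python3 - <<'E'
from m1 import *
S=cap('scene')
s=sense();print(s['time_s'],s['tcp_pos'],s['wrist_force'],s['moment'])
cv2.imwrite('pics/c5.png',up(S['image'],365,165,455,240,8)[:,:,::-1])
E
```

```text
20.625 [0.5604 0.3128 0.1096] [ 0.7643 -0.252   3.546 ] [-0.0767 -0.1396 -0.0216]
```

View pics/c5.png

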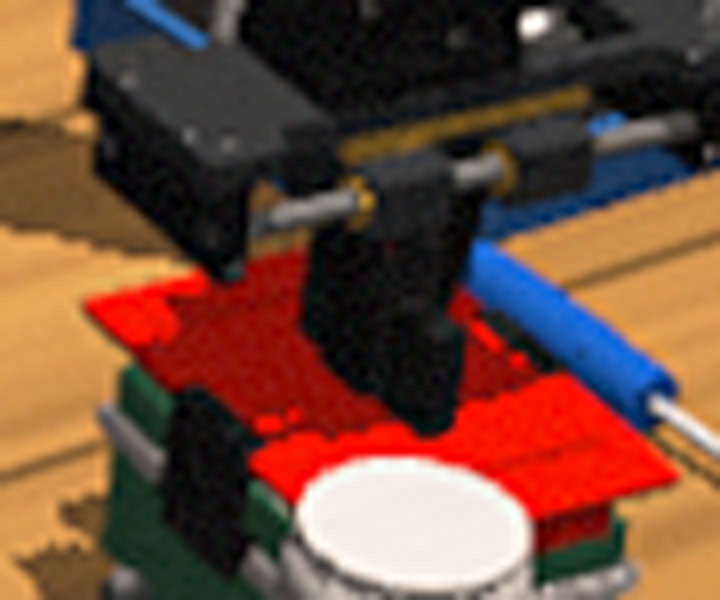

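The clip arms are over the rim with about 6 N, balanced, and the lip is outside the box end. I'll press on.

Emit:
{"api": "carry_out", "payload": {
  "steps": [
    [[0,0,-0.3,0,0,0],[0,0,-0.6,0,0,0],[0,0,-0.9,0,0,0],[0,0,-1.1,0,0,0],[0,0,-1.3,0,0,0],[0,0,-1.4,0,0,0],[0,0,-1.5,0,0,0],[0,0,-1.5,0,0,0]]
  ]
}}

```text
time_s: 21.62
tcp_pos: [0.5595, 0.3128, 0.0941]
ee_rot: [[0.111, -0.0, -0.994], [0.994, -0.0, 0.111], [-0.0, -1.0, 0.0]]
wrist_force: [-3.0, 2.1, 4.2]
gripper_width: 0.135
```

```bash
python3 - <<'E'
from m1 import *
S=cap('scene')
s=sense();print(s['time_s'],s['tcp_pos'],s['wrist_force'],s['moment'],s['gripper_width'])
cv2.imwrite('pics/c6.png',up(S['image'],365,165,455,240,8)[:,:,::-1])
E
```

```text
21.675 [0.5595 0.3128 0.0941] [-2.3019  2.181   4.6534] [ 0.4084  0.6295 -0.1214] 0.13527790851034746
```

View pics/c6.png

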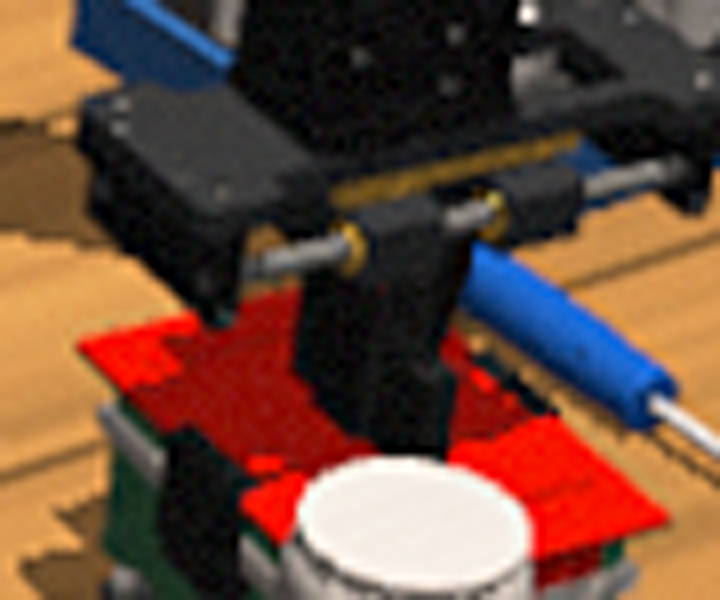

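Emit:
{"api": "carry_out", "payload": {
  "steps": [
    [[0,0,-0.1,0,0,0],[0,0,-0.2,0,0,0],[0,0,-0.3,0,0,0],[0,0,-0.3,0,0,0]]
  ]
}}

```text
time_s: 22.18
tcp_pos: [0.5595, 0.3128, 0.094]
ee_rot: [[0.11, 0.001, -0.994], [0.994, -0.0, 0.11], [0.0, -1.0, -0.001]]
wrist_force: [-7.4, 0.2, 17.0]
gripper_width: 0.14
```

z holds at 94.0 mm, the home height, while the force climbs. A little more, to be certain.

Emit:
{"api": "carry_out", "payload": {
  "steps": [
    [[0,0,-0.1,0,0,0],[0,0,-0.2,0,0,0],[0,0,-0.2,0,0,0]]
  ]
}}

```text
time_s: 22.55
tcp_pos: [0.5595, 0.3128, 0.0939]
ee_rot: [[0.109, 0.001, -0.994], [0.994, -0.0, 0.109], [0.0, -1.0, -0.001]]
wrist_force: [-10.6, -0.6, 24.5]
gripper_width: 0.135
```

```bash
python3 - <<'E'
from m1 import *
S=cap('scene');T=cap('top')
s=sense();print(s['time_s'],s['tcp_pos'],s['wrist_force'],s['moment'],s['gripper_width'])
cv2.imwrite('pics/c7.png',up(S['image'],365,180,455,255,8)[:,:,::-1])
E
```

```text
22.65 [0.5595 0.3128 0.094 ] [-11.1977  -0.8468  24.9734] [-0.2944  3.1248 -0.0803] 0.13219507742362502
```

View pics/c7.png

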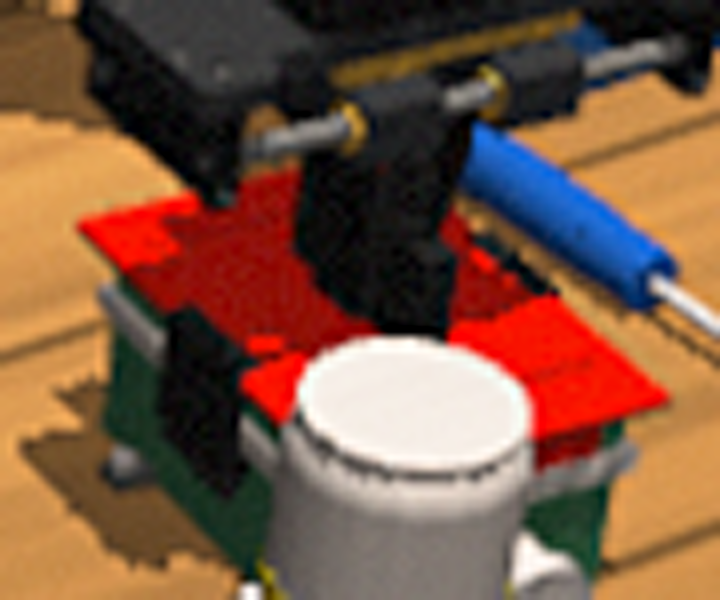

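The cover looks fully down on the box. I'll relieve the press, open, retreat and inspect.

Emit:
{"api": "carry_out", "payload": {
  "steps": [
    [[0,0,0.3,0,0,0],[0,0,0.5,0,0,0],[0,0,0.5,0,0,0]]
  ]
}}

```text
time_s: 23.02
tcp_pos: [0.5595, 0.3128, 0.094]
ee_rot: [[0.111, -0.001, -0.994], [0.994, -0.0, 0.111], [-0.0, -1.0, 0.001]]
wrist_force: [-3.4, 1.2, 6.1]
gripper_width: 0.137
```

Emit:
{"api": "carry_out", "payload": {
  "steps": [
    [[0,0,0,0,0,0],[0,0,0,0,0,0],[0,0,0,0,0,0],[0,0,0,0,0,0]]
  ],
  "fingers": 130
}}

```text
time_s: 23.52
tcp_pos: [0.5598, 0.3123, 0.0934]
ee_rot: [[0.111, -0.001, -0.994], [0.994, -0.001, 0.111], [-0.001, -1.0, 0.0]]
wrist_force: [0.4, -1.2, -0.5]
gripper_width: 0.462
```

Emit:
{"api": "carry_out", "payload": {
  "steps": [
    [[0,0,1,0,0,0],[0,0,3,0,0,0],[0,0,6,0,0,0],[0,0,10,0,0,0],[0,0,15,0,0,0],[-3,-5,18,0,0,0],[-6,-11,18,0,0,0],[-9,-17,18,0,0,0],[-12,-23,18,0,0,0],[-14,-29,18,0,0,0],[-15,-35,18,0,0,0],[-15,-41,18,0,0,0],[-15,-45,18,0,0,0],[-15,-45,18,0,0,0]]
  ]
}}

```text
time_s: 25.28
tcp_pos: [0.4092, -0.1402, 0.2746]
ee_rot: [[0.117, 0.001, -0.993], [0.993, -0.0, 0.117], [-0.0, -1.0, -0.001]]
wrist_force: [-0.2, -0.5, 0.3]
gripper_width: 0.49
```

```bash
python3 - <<'E'
from m1 import *
S=cap('scene','sc3.png');T=cap('top','top3.png')
s=sense();print(s['time_s'],s['tcp_pos'],s['wrist_force'],s['gripper_width'])
cv2.imwrite('pics/d1.png',up(S['image'],365,180,455,255,8)[:,:,::-1])
cv2.imwrite('pics/d2.png',up(T['image'],190,205,265,280,8)[:,:,::-1])
E
```

```text
25.375 [ 0.4096 -0.1378  0.2743] [ 0.0048  0.5808 -0.1395] 0.490815139468908
```

View pics/d1.png

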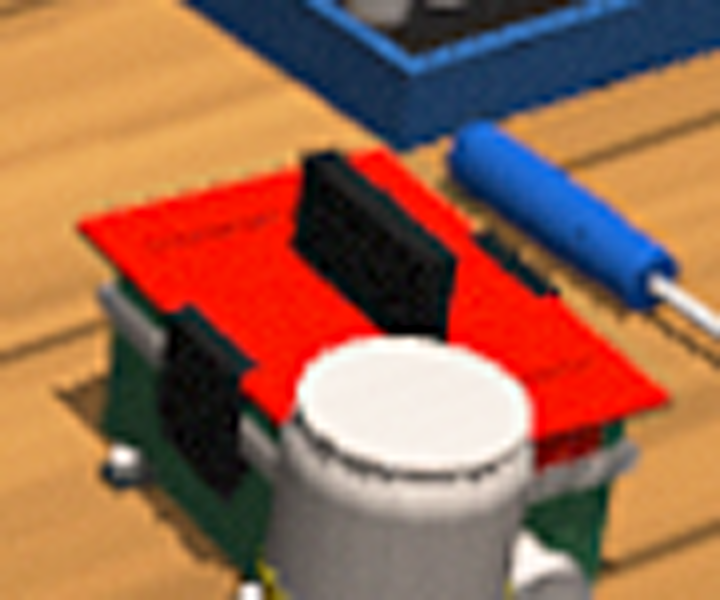

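View pics/d2.png

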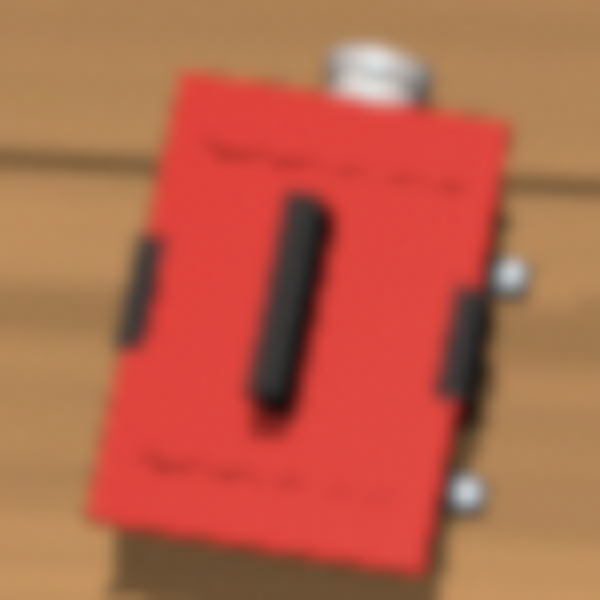

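View pics/sc3.png

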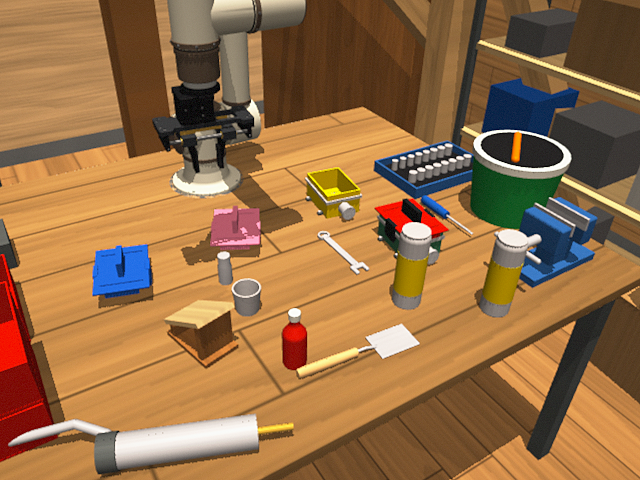

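View pics/top3.png

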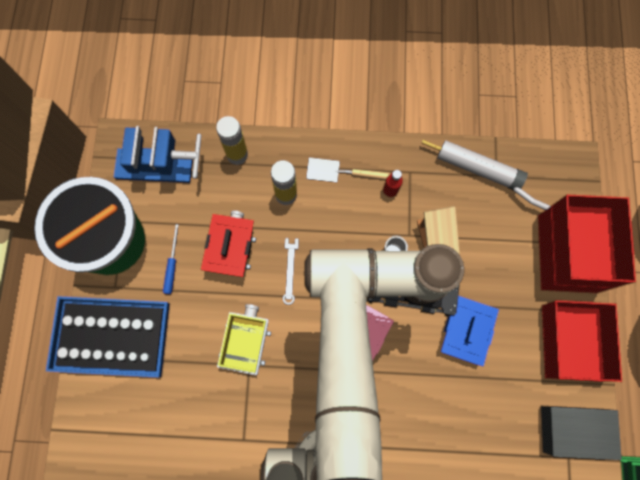

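Everything else is in place, and the cover sits on the box with both clip arms visible. I'll triangulate its corners to check height and level.

```bash
python3 - <<'E'
from m1 import *
S=cap('scene');T=cap('top')
tp=topix([(182,72),(92,520),(512,125),(427,577)],190,205)   # +x+y, -x+y, +x-y, -x-y
sp=topix([(668,397),(380,150),(0,0),(78,224)],365,180)
for i in(0,1,3): print(tri(T,tp[i],S,sp[i]))
P=np.array([onz(T,p,.076) for p in tp]);print(P.mean(0)); 
print([np.linalg.norm(P[a]-P[b]) for a,b in((0,1),(2,3),(0,2),(1,3))])
# fin top ends scene: far (315,155)
Q=[onz(S,sp[i],.076) for i in(0,1,3)];print(np.linalg.norm(Q[0]-Q[1]),np.linalg.norm(Q[1]-Q[2]),(Q[0]+Q[2])/2)
cv2.imwrite('pics/d3.png',up(S['image'],375,200,405,250,12)[:,:,::-1])
E
```

```text
(array([0.6436, 0.3604, 0.0733]), np.float64(0.0017229166847255084))
(array([0.4866, 0.377 , 0.0729]), np.float64(0.0004767979019937759))
(array([0.4734, 0.2637, 0.072 ]), np.float64(0.001508265711225005))
[0.558  0.3113 0.076 ]
[np.float64(0.1582965715342888), np.float64(0.15889097999325327), np.float64(0.11523412514501259), np.float64(0.11440315188072603)]
0.1567516910576788 0.11384101972528712 [0.5625 0.3083 0.076 ]
```

View pics/d3.png

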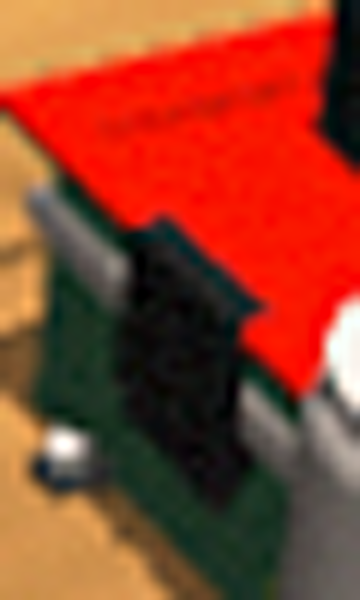

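```bash
python3 -c "
from station import ticket
print(ticket.finish_job())"
```

```text
the job is handed in; nothing more can be done
None
```

I laid the orange filter flat on the floor of the green box. I then lifted the red cover off its stand along its own normal, levelled it over the box and pressed it straight down. The gripper has let go and is well clear, and I handed the job in at about 25 s of the 67 s.

**Seating:** the tool stopped hard at 94.0 mm, the stated home height, while the measured force rose to 25 N. The cover did not rise when I let go.

**Level:** three corners of the cover plate triangulate to 72–73 mm, against 76 mm expected. The box top also read 2–4 mm low before, so the cover is level and at the right height within that bias.

**Alignment:** just before pressing, the cover was centred on the box within about 1 mm in each view. The two cameras disagreed by up to 5 mm on absolute position, so I aligned by comparing cover and box within the same picture.

**Clips:** the arm on the −y side is visible in the scene picture, hanging straight down over the rim. The far (+y) arm shows only at its hinge edge, so its snapping is inferred from the full, level seating, not seen directly.

**Other things on the bench:** in the last pictures they look where they were at the start. The arm hid part of the top view around the socket and pink cover, but the scene view shows both in place.

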